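# Hold the hand lens over the rock sample

### The job

Slide the dish with the rock sample along the table, without lifting it, until it sits inside the ring printed on the card. Then pick up the magnifier by its handle, carry it over the open slide box, and finish still holding it level about 2 cm above the rock, with the middle of the lens over the rock and touching neither rock nor dish. Leave the slide box and the other things on the table where they are.

Things in the scene. Friction and masses are not known exactly. Their poses are not given: they have to be found in the camera images.
- dish: White round ceramic sample dish, 110 mm across (106 mm at the foot), rim 14 mm high, wall 3 mm, floor 4 mm thick, about 0.25 kg, loose: it slides on the table. A grey rock block (38 mm along the dish's x, 30 mm along y) is fixed in its middle; its flat top is 30 mm above the table. Origin: centre of the dish's underside; z up.
- rock_top (a point): Middle of the flat top of the rock, 30 mm straight above the dish's origin; axes as the dish's.
- card: White paper card, 170 mm square, flat on the table and fixed (thin as paper; things slide over it freely), with a thin black ring printed in its middle, 144 mm inside diameter. Origin: centre of the ring, at table height. It lies to the left or to the right of the slide box; the dish starts 12 to 17 cm from the ring's centre, on the robot's side of it.
- magnifier: Black hand magnifier lying flat on the table on the other side of the slide box, loose, about 0.1 kg. Round lens in a frame 76 mm in diameter and 16 mm high; a straight handle points along the magnifier's own -x, from 48 to 148 mm from the lens centre, 24 mm wide (along its y) and 28 mm high. Balance point roughly 50 to 60 mm from the lens centre, at the start of the handle. Origin: centre of the lens frame's underside, level with the handle's underside; z up.
- slide_box: Open box of microscope slides, pale with a dark foot, 260 mm long (its x, pointing roughly away from the robot), 100 mm wide (its y), 50 mm high with the slides in it; its lid stands open, leaning slightly outwards, along the long +y side and reaches 142 mm above the table and 66 mm from the origin in y. Loose, 0.9 kg; it is to stay where it is. Origin: centre of the underside.
- adapter: Black power adapter, 105 x 48 x 31 mm, out to the left; bystander. Origin: centre of the underside.
- oil_bottle: Small amber bottle with black cap, 32 mm in diameter, 65 mm high, between the robot and the slide box; bystander. Origin: centre of the underside.
- jar: Glass jar with white lid, 60 mm in diameter, 70 mm high, out to the right; bystander. Origin: centre of the underside.
There are look-alikes about, which are no part of the job. What is shaped like the magnifier but blue or pink is not meant. There is more than one size of the dish; the job needs the largest.

How it is judged:
By the outcome, as a careful person would: the job done as asked, in the order asked, and still so for the second after the job is handed in, while the arm keeps its last pose, push and grip.
It also fails if it takes over 72 s, if anything falls off the work surface, if the arm or the gripper's body presses on something with over 40 N, if the wrist force passes 120 N, or if a joint passes its speed limit or range.

### The arm

A 7-joint arm with a two-finger parallel gripper is mounted at the origin on the work surface. World frame = base frame: x ahead of the robot, y to its left, z up, the work surface at z = 0. Lengths are in m, angles in rad, forces in N, time in s.
With the tool pointing down it reaches from about 0.4 to 0.85 m from the base axis. Payload 10.4 kg.
Tool frame: the origin (TCP) lies at the very end of the fingers, on their centre line; the grasp point (between the pads) lies 19 mm behind it; z points along the fingers, y is the direction in which the jaws open and shut (so a half turn about z gives the same grasp; the last joint's range is limited). The gripper opens to 87 mm and grips with 3 to 60 N. Pads are 19 mm wide; open, the fingers measure 117 mm over their backs; the gripper's body (75 mm by 190 mm) begins 51 mm behind the grasp point.
Start: joints at [-1.319, 0.332, -0.065, 1.46, 0.022, 1.35, -0.088], TCP at [0.17, 0.602, 0.223] pointing down, gripper open.
Joint ranges: [-2.6, 2.6], [-0.5, 2.12], [-1.47, 1.34], [0.16, 2.42], [-1.27, 4.41], [0.06, 2.06], [-2.6, 2.6]. Speed limits (rad/s): [2.22, 2.22, 2.79, 2.79, 3.14, 3.14, 3.14].

### API

Orientations are given as a unit quaternion [x, y, z, w].
In Python, from bench import robot, snapshot gives the robot as it stands.
- The arm moves only by the tool arm_command, never from a script. Its argument "series" is a list that holds one entry, the list of rows, each a list of 5 numbers: the opening in per cent of the stroke, from 0 (shut) to 100 (fully open), then the shift along the tool's x, y, z in cm, then the turn about the tool's z in degrees. In form: [[[gripper, tx, ty, tz, twist], ...]]. A call has 1 to 20 rows; each row is the pose to reach, as a shift and turn from the pose commanded when the call began, along the tool's axes at that moment; what a row does not reach only later rows make up. A row lasts 1/12 s, in which the tool goes at most 41.7 mm and 7.16 degrees, less where a joint would pass 70% of its speed; a pose out of reach is approached as far as the arm can. A call with a gripper value outside its range is refused whole. The fingers move at their own pace and stop on an object; the grip force is fixed at half the most. Time passes only in rows, so rows that repeat a pose let the fingers close. It gives the time, the measured TCP pose, the force and the opening at its end, in the units of the state.
- robot.get_obs(): the state, without advancing time (a new reading comes with each control period).
- snapshot(name): name is "scene" or "side" or "wrist"; returns a dict with "img" (420x560x3 uint8, red, green, blue), "K" (3x3 intrinsics, pixels), "rvec" (rotation vector, rad) and "tvec" (3), from world to camera coordinates, as OpenCV has them; the wrist camera has in their place "hand_eye" (4x4, takes a point from camera to tool coordinates, whose origin is the TCP and whose axes are the flange's). Camera axes: x right, y down, z forward; pixel columns grow to the right and rows downward; lengths in m; the calibration is good to about 2 mm. A picture is of the moment at which its call begins: read the wrist's pose just before it. There is no depth.
- robot.finish_job(): hands the job in, once; it reports no verdict.
The state is a dict: "time_s": time; "q": joint angles; "qd": joint speeds; "effort": joint torques, N m; "tool_pos": TCP position; "tcp_rot": TCP orientation; "force": force on the tool from outside, world axes, zero at the start; "ft_torque": the same for the moment, N m; "gripper_width": opening from 0.0 (shut) to 1.0 (fully open).
Only numpy, scipy, OpenCV 4.12 (cv2) and the standard library are available. Lean on these libraries where they do the work, as an engineer would, in place of code of your own. Each camera call takes 0.05 s, during which the arm holds its last target.

## Working session

There is one attempt and no reset: what is moved stays moved. The work goes in short steps, Python scripts to look and compute and a tool call to move; the robot and the scene stay as the last step left them, time stands still between calls to the robot, and variables do not carry over. Pictures are saved under pics/ and viewed, and the job is handed in when it is done.

Besides the shell and the picture viewer there is one more tool, called as a command line: name --argument value ..., lists and objects as JSON in quotes. arm_command: Moves the arm, as the interface text tells. Its arguments: {"type":"object","properties":{"series":{"type":"array"}},"required":["series"]}

```bash
mkdir -p pics; ls; python3 - <<'E'
from bench import robot, snapshot
import cv2,pickle
print(robot.get_obs())
d={}
for n in ["scene","side","wrist"]:
    s=snapshot(n); d[n]=s
    cv2.imwrite(f"pics/{n}0.png",cv2.resize(s["img"][:,:,::-1],(800,600),interpolation=cv2.INTER_CUBIC))
    print(n,{k:v for k,v in s.items() if k!="img"})
pickle.dump(d,open("s0.pkl","wb"))
E
```

```text
pics
{'time_s': 0.0, 'q': array([-1.31857956,  0.33286764, -0.06469261,  1.46096801,  0.02156693,
        1.34987419, -0.0885403 ]), 'qd': array([-3.66886633e-04,  3.97389417e-04, -6.84432710e-04,  3.13721458e-05,
       -1.28136241e-03, -3.83046819e-04, -1.64831477e-03]), 'effort': array([-6.72593706e-05, -6.23226213e+01,  2.48511345e-02, -3.89904785e+01,
       -6.12260518e-02,  3.94575647e-02,  1.31805168e-04]), 'tool_pos': array([0.16949934, 0.60116943, 0.22174381]), 'tcp_rot': array([ 1.36992701e-01,  9.90571801e-01, -7.07251910e-04, -7.94003765e-05]), 'force': array([0.21821343, 0.05817579, 0.33935316]), 'ft_torque': array([ 0.01907355, -0.0039578 , -0.03402753]), 'gripper_width': 1.0039428061943203}
scene {'K': array([[390.50467222,   0.        , 278.48146569],
       [  0.        , 390.50467222, 209.03595165],
       [  0.        ,   0.        ,   1.        ]]), 'rvec': array([ 2.04251644,  1.21107571, -0.50742426]), 'tvec': array([-0.2592869 , -0.28087557,  1.33558705])}
side {'K': array([[538.45187222,   0.        , 287.34800883],
       [  0.        , 538.45187222, 209.84316146],
       [  0.        ,   0.        ,   1.        ]]), 'rvec': array([ 0.12718556, -2.81556071,  1.33232205]), 'tvec': array([0.48354045, 0.06616096, 1.53957948])}
wrist {'K': array([[336.70358114,   0.        , 275.70294849],
       [  0.        , 336.70358114, 208.68135419],
       [  0.        ,   0.        ,   1.        ]]), 'hand_eye': array([[-9.26632888e-04, -9.66979940e-01, -2.54850814e-01,
         6.98187548e-02],
       [ 9.99999478e-01, -7.86215372e-04, -6.52844338e-04,
         1.00767310e-03],
       [ 4.30919752e-04, -2.54851286e-01,  9.66980163e-01,
        -1.60858480e-01],
       [ 0.00000000e+00,  0.00000000e+00,  0.00000000e+00,
         1.00000000e+00]])}
```

View pics/scene0.png

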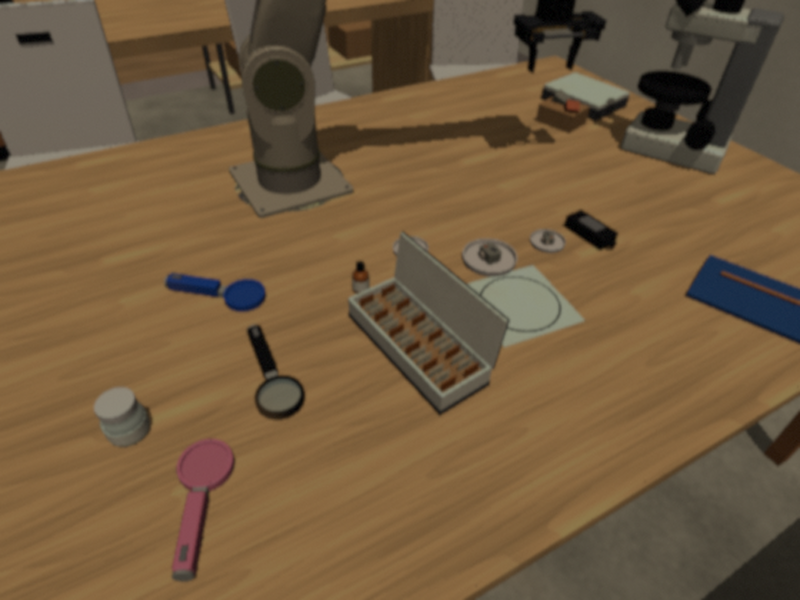

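View pics/side0.png

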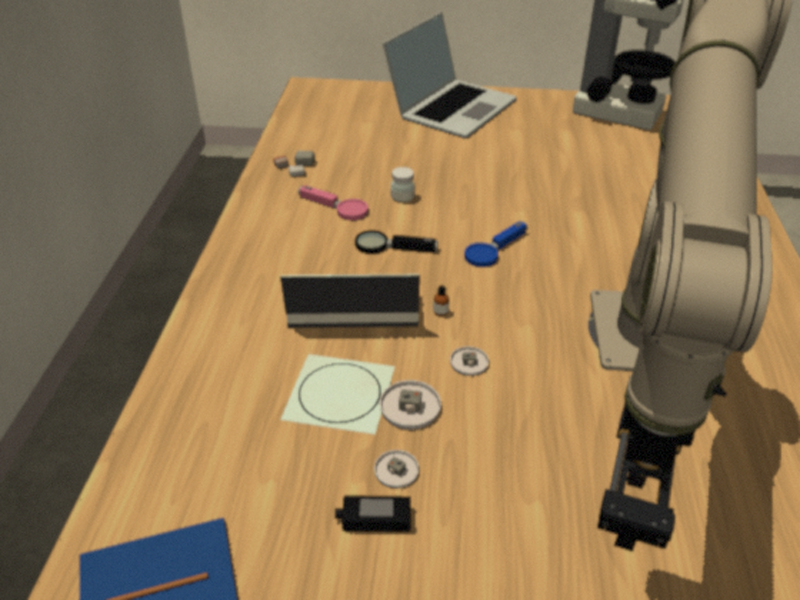

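View pics/wrist0.png

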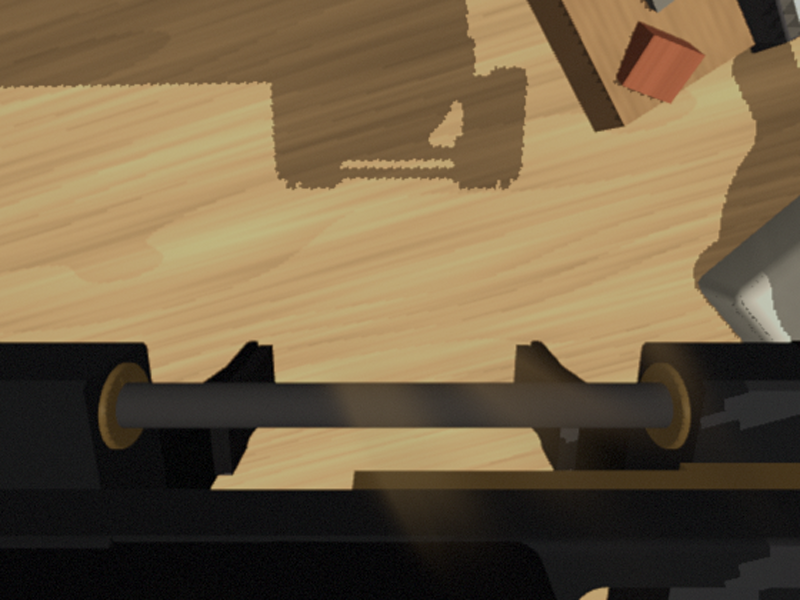

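The side view shows the large dish at about (411,404), with the card ring at (340,392) to its left and small dishes at (470,361) and (397,468). The black magnifier is at (372,241) with its handle ending at (437,244). The box lies between them, with its lid on the card side. Next I enlarge crops to measure.

```bash
cat > h.py <<'E'
import numpy as np,cv2,pickle
from scipy.spatial.transform import Rotation as R
def ray(s,uv):
    uv=np.atleast_2d(np.array(uv,float))
    d=np.c_[(uv-s["K"][:2,2])/np.array([s["K"][0,0],s["K"][1,1]]),np.ones(len(uv))]
    if "T" in s: Rm,t=s["T"][:3,:3],s["T"][:3,3]; return t,d@Rm.T
    M=cv2.Rodrigues(s["rvec"])[0]; return -M.T@s["tvec"],d@M
def plane(s,uv,z):
    c,d=ray(s,uv); return c+d*((z-c[2])/d[:,2])[:,None]
def proj(s,P):
    P=np.atleast_2d(P)
    if "T" in s: T=np.linalg.inv(s["T"]); rv,tv=cv2.Rodrigues(T[:3,:3])[0],T[:3,3]
    else: rv,tv=s["rvec"],s["tvec"]
    return cv2.projectPoints(P.astype(float),rv,tv,s["K"],None)[0][:,0]
def wristT(s,o):
    T=np.eye(4);T[:3,:3]=R.from_quat(o["tcp_rot"]).as_matrix();T[:3,3]=o["tool_pos"]; s["T"]=T@s["hand_eye"]; return s
def crop(s,x0,y0,x1,y1,name):
    im=s["img"][y0:y1,x0:x1,::-1]; k=min(800/(x1-x0),600/(y1-y0)); cv2.imwrite("pics/"+name,cv2.resize(im,None,fx=k,fy=k,interpolation=cv2.INTER_CUBIC)); print(name,k)
E
python3 - <<'E'
from h import *
d=pickle.load(open("s0.pkl","rb"))
crop(d["side"],190,150,350,360,"c1.png") if 0 else None
crop(d["side"],180,150,350,277,"c1.png")
crop(d["side"],180,230,350,357,"c2.png")
crop(d["scene"],150,160,430,370,"c3.png")
E
```

```text
c1.png 4.705882352941177
c2.png 4.705882352941177
c3.png 2.857142857142857
```

View pics/c1.png

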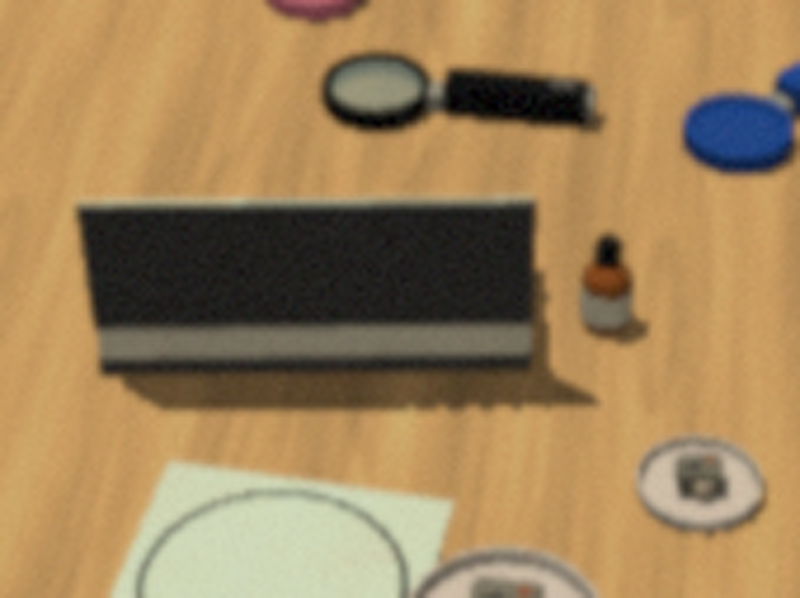

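View pics/c2.png

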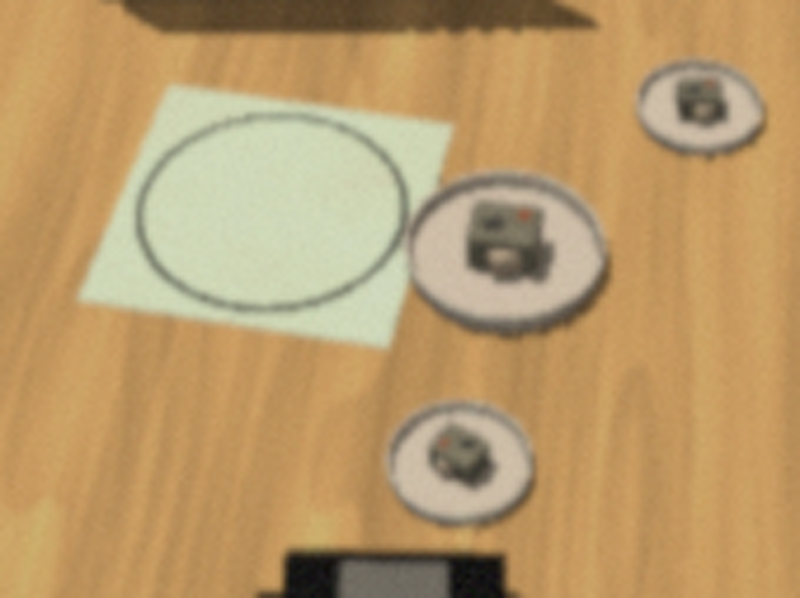

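View pics/c3.png

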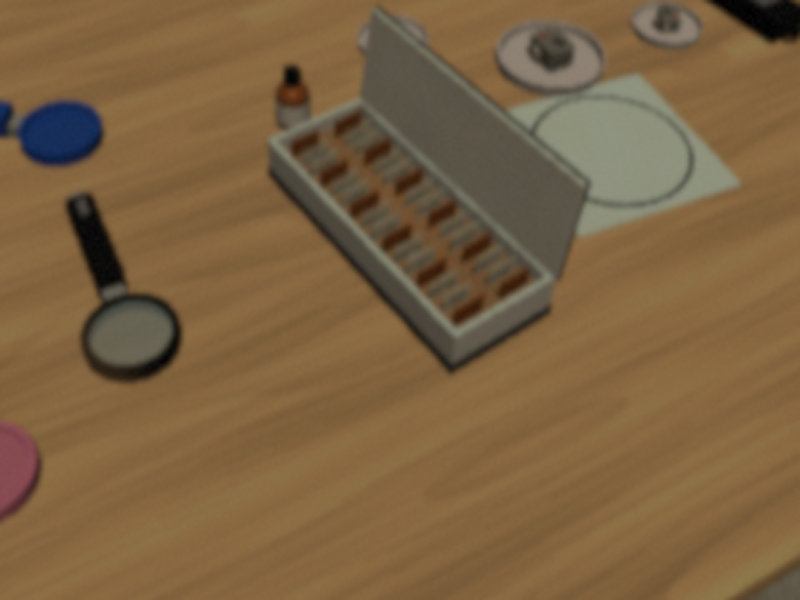

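```bash
python3 - <<'E'
from h import *
np.set_printoptions(precision=4,suppress=True)
d=pickle.load(open("s0.pkl","rb")); S=d["side"];C=d["scene"]
c2=lambda *p:np.array(p)/4.7059+[180,230]
c1=lambda *p:np.array(p)/4.7059+[180,150]
c3=lambda *p:np.array(p)/2.85714+[150,160]
def circ(P):
    x=P[:,0];y=P[:,1];a=np.linalg.lstsq(np.c_[2*x,2*y,np.ones(len(x))],x*x+y*y,rcond=None)[0]
    return a[:2],np.sqrt(a[2]+a[0]**2+a[1]**2)
print("ring S",circ(plane(S,c2([137,212],[408,212],[283,114],[262,310],[180,148],[365,290]),0)))
print("ring C",circ(plane(C,c3([690,155],[620,207],[560,110],[600,95],[660,112],[670,195]),0)))
print("card S",plane(S,c2([170,85],[454,123],[388,348],[78,300]),0)[:,:2], plane(S,c2([170,85],[454,123],[388,348],[78,300]),0)[:,:2].mean(0))
print("dish S",circ(plane(S,c2([410,245],[606,255],[508,173],[440,195],[575,195],[510,325],[440,300],[575,307]),.014)))
print("dish C",circ(plane(C,c3([497,55],[605,60],[550,22],[515,32],[585,33],[575,88],[520,79]),.014)))
print("rock S",plane(S,c2([472,203],[545,205],[541,240],[468,238]),.03)[:,:2])
print("lens S",circ(plane(S,c1([324,92],[430,92],[378,54],[345,63],[412,63]),.016)))
print("lens C",circ(plane(C,c3([83,340],[180,330],[135,294],[100,305],[165,305]),.016)))
print("handle S",plane(S,c1([447,70],[588,82],[585,122],[445,112]),.028)[:,:2])
print("handle C",plane(C,c3([68,200],[90,195],[124,283],[103,295]),.028)[:,:2])
print("box top C",plane(C,c3([270,140],[360,100],[548,278],[455,330]),.05)[:,:2])
print("lid top C",plane(C,c3([376,8],[587,184]),.142)[:,:2])
print("lid top S",plane(S,c1([80,206],[533,204]),.142)[:,:2])
print("box foot S",plane(S,c1([103,373],[530,368]),.0)[:,:2], "C",plane(C,c3([272,172],[452,370],[548,312]),0)[:,:2])
print("bottle S",plane(S,c1([607,330]),0),"small dish1",plane(S,c2([700,106]),.014),"small2",plane(S,c2([460,460]),.014),"adapter",plane(S,np.array([[345,500],[410,500],[410,530],[345,530]])*.7,.031)[:,:2])
E
```

```text
ring S (array([0.5943, 0.2219]), np.float64(0.07527562711927845))
ring C (array([0.6007, 0.2248]), np.float64(0.07292676895710709))
card S [[0.6707 0.1287]
 [0.5027 0.1441]
 [0.5203 0.3146]
 [0.6885 0.2973]] [0.5956 0.2212]
dish S (array([0.4623, 0.2501]), np.float64(0.05389054770090899))
dish C (array([0.4734, 0.2445]), np.float64(0.0531151810228236))
rock S [[0.4838 0.235 ]
 [0.4445 0.2326]
 [0.4448 0.2584]
 [0.4835 0.2607]]
lens S (array([ 0.5942, -0.2398]), np.float64(0.03698115800161758))
lens C (array([ 0.601 , -0.2452]), np.float64(0.036424015404637876))
handle S [[ 0.5466 -0.2461]
 [ 0.4492 -0.2417]
 [ 0.4484 -0.1948]
 [ 0.5429 -0.1967]]
handle C [[ 0.4558 -0.2451]
 [ 0.4588 -0.227 ]
 [ 0.5634 -0.2351]
 [ 0.5672 -0.2535]]
box top C [[ 0.4902 -0.0731]
 [ 0.4803  0.021 ]
 [ 0.7307  0.0476]
 [ 0.7387 -0.0419]]
lid top C [[0.4743 0.0385]
 [0.7303 0.0678]]
lid top S [[0.7224 0.0738]
 [0.4674 0.0461]]
box foot S [[0.7255 0.0559]
 [0.4679 0.0257]] C [[ 0.4796 -0.0684]
 [ 0.7389 -0.0405]
 [ 0.7282  0.0573]]
bottle S [[ 0.423  -0.0147  0.    ]] small dish1 [[0.3625 0.1308 0.014 ]] small2 [[0.4746 0.3946 0.014 ]] adapter [[0.5467 0.4761]
 [0.4471 0.4667]
 [0.4426 0.5199]
 [0.5388 0.5289]]
```

```bash
cat >> h.py <<'E'
def shift(o,target,yaw=None):
    M=R.from_quat(o["tcp_rot"]).as_matrix()
    s=(M.T@(np.array(target)-o["tool_pos"]))*100
    y=M[:,1]; a=np.degrees(np.arctan2(y[1],y[0]))
    print("shift cm",s.round(2),"jaw yaw now",round(a,2),"twist",None if yaw is None else round(a-yaw,2))
E
python3 - <<'E'
from h import *
from bench import robot
shift(robot.get_obs(),[.467,.248,.222],93)
E
```

```text
shift cm [-3.822e+01 -2.593e+01  2.000e-02] jaw yaw now 74.26 twist -18.74
```

arm_command --series '[[[100,-0.7,-0.5,0,0],[100,-2.3,-1.6,0,-1],[100,-4.8,-3.2,0,-2],[100,-7.6,-5.2,0,-4],[100,-10.6,-7.2,0,-5],[100,-13.6,-9.2,0,-7],[100,-16.6,-11.3,0,-8],[100,-19.6,-13.3,0,-10],[100,-22.6,-15.3,0,-11],[100,-25.6,-17.4,0,-13],[100,-28.6,-19.4,0,-14],[100,-31.6,-21.4,0,-15.5],[100,-34.2,-23.2,0,-17],[100,-36.2,-24.6,0,-18],[100,-37.6,-25.5,0,-18.5],[100,-38.2,-25.9,0,-18.7],[100,-38.2,-25.9,0,-18.7],[100,-38.2,-25.9,0,-18.7]]]'

```text
time_s: 1.65
tool_pos: [0.4664, 0.2491, 0.2224]
tcp_rot: [-0.026, 1.0, 0.0, -0.0]
force: [-0.5, 1.3, 0.6]
gripper_width: 1.005
```

```bash
cat > w.py <<'E'
from h import *
from bench import robot,snapshot
import sys
np.set_printoptions(precision=4,suppress=True)
def look(name,cam="wrist"):
    o=robot.get_obs(); s=snapshot(cam)
    if cam=="wrist": wristT(s,o)
    pickle.dump((o,s),open(name+".pkl","wb")); cv2.imwrite(f"pics/{name}.png",cv2.resize(s["img"][:,:,::-1],(800,600),interpolation=cv2.INTER_CUBIC))
    print(o["time_s"],o["tool_pos"],o["tcp_rot"],o["force"],o["gripper_width"]); return o,s
E
python3 -c "
from w import *
look('w1')"
```

```text
1.65 [0.4664 0.2491 0.2224] [-0.0257  0.9997  0.0002 -0.0002] [-0.5345  1.3166  0.6243] 1.004984058522335
```

View pics/w1.png

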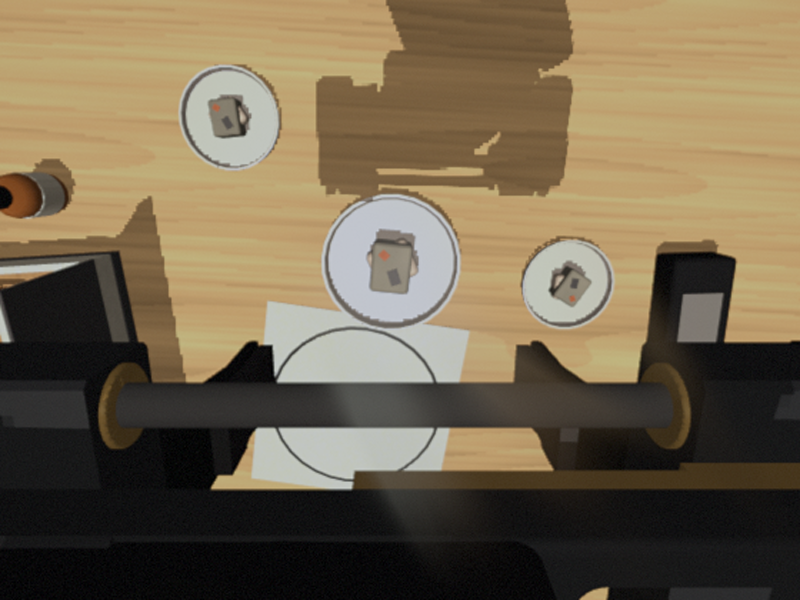

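The wrist view shows the dish at (391,260) with the rock at (392,265). The ring is centred near (356,404), and the small dishes are well clear. I enlarge the rock.

```bash
python3 -c "
from h import *
o,s=pickle.load(open('w1.pkl','rb'))
crop(s,215,125,335,235,'c4.png')"
```

```text
c4.png 5.454545454545454
```

View pics/c4.png

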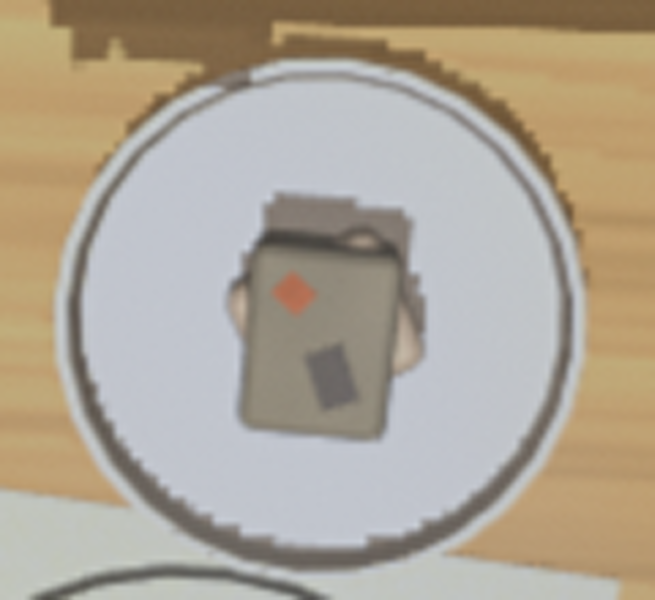

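```bash
python3 - <<'E'
from h import *
np.set_printoptions(precision=4,suppress=True)
o,s=pickle.load(open('w1.pkl','rb'))
c4=lambda *p:np.array(p)/5.4545+[215,125]
P=plane(s,c4([257,238],[402,250],[384,440],[238,430]),.03)[:,:2];print(P,P.mean(0))
for a,b in ((0,1),(3,2),(1,2),(0,3)):
    v=P[b]-P[a];print(np.hypot(*v),np.degrees(np.arctan2(v[1],v[0])))
print("dish",cv2.fitEllipse(plane(s,c4([55,310],[585,310],[320,60],[330,570],[120,140],[515,135],[150,502],[500,500]),.014)[:,:2].astype(np.float32)))
r=np.array([[276,400],[437,400],[356,326],[356,481],[290,358],[420,357],[300,457],[412,457]])*.7
print("ring",cv2.fitEllipse(plane(s,r,0)[:,:2].astype(np.float32)))
bt=plane(s,np.array([[35,200]])*.7,0.03);print("bottle~",bt)
shift(o,[*P.mean(0),.012],None)
E
```

```text
[[0.447  0.2348]
 [0.4479 0.2629]
 [0.4859 0.2616]
 [0.4853 0.2326]] [0.4665 0.248 ]
0.028087915067073355 88.14967755199221
0.02901974141278941 88.85818418807347
0.0380029008189703 -1.9346916510780143
0.03837436026543176 -3.3220102317068654
dish ((0.46556052565574646, 0.24797439575195312), (0.10545988380908966, 0.10826240479946136), 172.24130249023438)
ring ((0.5972154140472412, 0.2235666960477829), (0.14014102518558502, 0.14850810170173645), 84.89881134033203)
bottle~ [[ 0.4298 -0.0108  0.03  ]]
shift cm [-0.02 -0.13 21.04] jaw yaw now 92.95 twist None
```

arm_command --series '[[[62,0,-0.1,0.7,1],[62,0,-0.1,2.2,2],[62,0,-0.1,4.2,4],[62,0,-0.1,6.4,5],[62,0,-0.1,8.6,5.3],[62,0,-0.1,10.8,5.3],[62,0,-0.1,13,5.3],[62,0,-0.1,15,5.3],[62,0,-0.1,16.4,5.3],[62,0,-0.1,17.2,5.3],[62,0,-0.1,17.6,5.3],[62,0,-0.1,17.6,5.3]]]'

```text
time_s: 2.7
tool_pos: [0.4664, 0.248, 0.046]
tcp_rot: [0.02, 1.0, -0.0, -0.0]
force: [0.2, 0.4, -0.6]
gripper_width: 0.618
```

```bash
python3 -c "
from w import *
o,s=look('w2'); shift(o,[.466,.248,.012],87.6)"
```

```text
2.7 [0.4664 0.248  0.046 ] [ 0.0202  0.9998 -0.0002 -0.0004] [ 0.1721  0.4114 -0.6479] 0.6175669587843815
shift cm [0.04 0.   3.4 ] jaw yaw now 87.68 twist 0.08
```

View pics/w2.png

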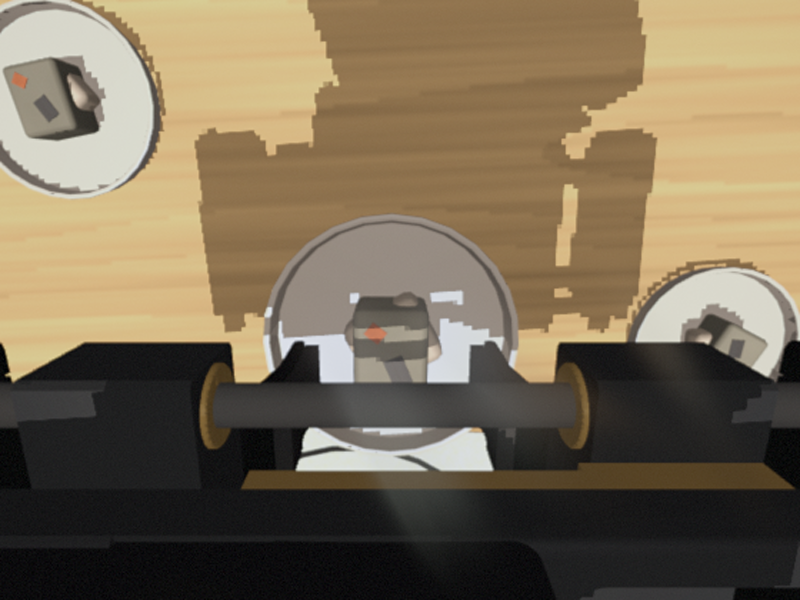

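The rock is at (392,340), between the fingers at 318 and 472, so it is centred and inside the rim. I go down and close.

arm_command --series '[[[62,0,0,0.7,0],[62,0,0,1.6,0],[62,0,0,2.5,0],[62,0,0,3.1,0],[62,0,0,3.3,0],[62,0,0,3.3,0],[50,0,0,3.3,0],[40,0,0,3.3,0],[35,0,0,3.3,0],[30,0,0,3.3,0],[28,0,0,3.3,0],[28,0,0,3.3,0],[28,0,0,3.3,0]]]'

```text
time_s: 3.83
tool_pos: [0.4672, 0.2476, 0.0138]
tcp_rot: [0.021, 1.0, 0.0, 0.0]
force: [0.1, -1.2, 2.9]
gripper_width: 0.347
```

```bash
python3 -c "
from w import *
o,s=look('w3'); shift(o,[o['tool_pos'][0]+.597-.466,o['tool_pos'][1]+.2235-.248,o['tool_pos'][2]],87.6)"
```

```text
3.8333 [0.4672 0.2476 0.0138] [0.0206 0.9998 0.0001 0.0001] [ 0.1262 -1.1647  2.93  ] 0.3470017745279914
shift cm [-13.19  -1.91   0.  ] jaw yaw now 87.64 twist 0.04
```

View pics/w3.png

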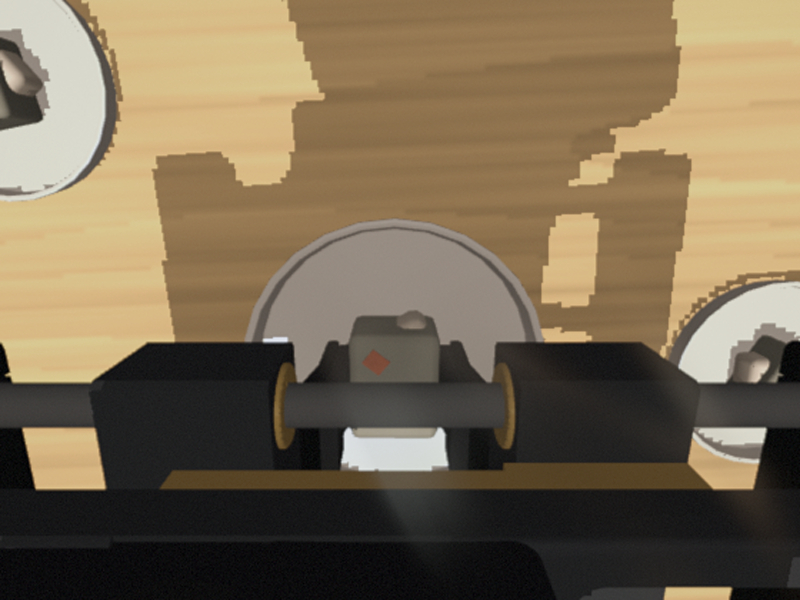

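Gripped on the rock itself (30 mm), with slight downward contact. Now I slide.

arm_command --series '[[[28,-0.2,-0.03,0,0],[28,-0.7,-0.1,0,0],[28,-1.5,-0.2,0,0],[28,-2.5,-0.35,0,0],[28,-3.6,-0.5,0,0],[28,-4.7,-0.7,0,0],[28,-5.8,-0.85,0,0],[28,-6.9,-1,0,0],[28,-8,-1.15,0,0],[28,-9.1,-1.3,0,0],[28,-10.2,-1.5,0,0],[28,-11.2,-1.6,0,0],[28,-12,-1.75,0,0],[28,-12.7,-1.85,0,0],[28,-13.1,-1.9,0,0],[28,-13.2,-1.9,0,0],[28,-13.2,-1.9,0,0]]]'

```text
time_s: 5.3
tool_pos: [0.598, 0.2238, 0.0138]
tcp_rot: [0.02, 1.0, 0.0, -0.0]
force: [-2.7, -0.6, 6.5]
gripper_width: 0.339
```

```bash
python3 -c "
from w import *
o,s=look('w4')
o,s=look('s4','side');crop(s,180,230,350,357,'c5.png')
o,s=look('e4','scene');crop(s,250,160,450,300,'c6.png')"
```

```text
5.3 [0.598  0.2238 0.0138] [ 0.0203  0.9998  0.0003 -0.0003] [-2.732  -0.5604  6.4858] 0.33879094507024293
5.35 [0.5981 0.2238 0.0138] [ 0.0203  0.9998  0.0003 -0.0002] [-3.1987 -1.2112  4.842 ] 0.3431849297317651
c5.png 4.705882352941177
5.4 [0.598  0.2238 0.0139] [ 0.0203  0.9998  0.0003 -0.0001] [-2.0737  0.057   4.962 ] 0.3441373832441844
c6.png 4.0
```

View pics/c5.png

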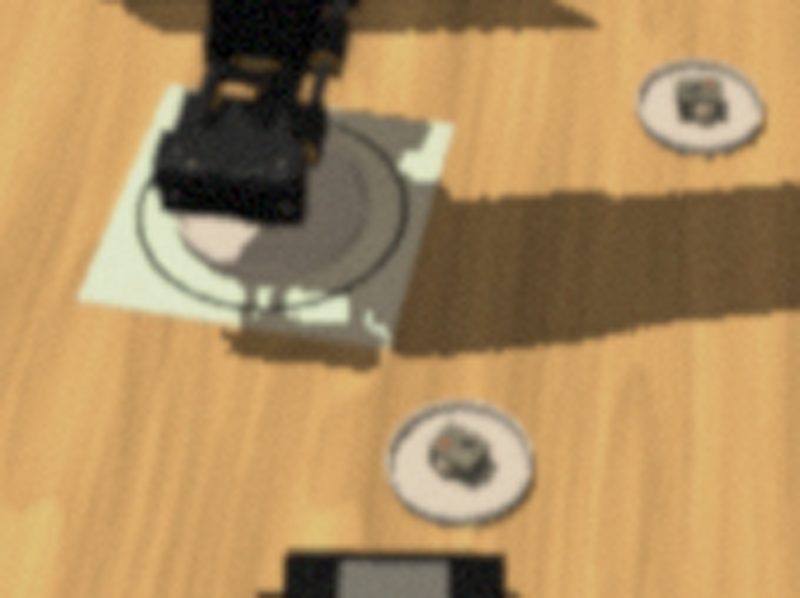

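View pics/c6.png

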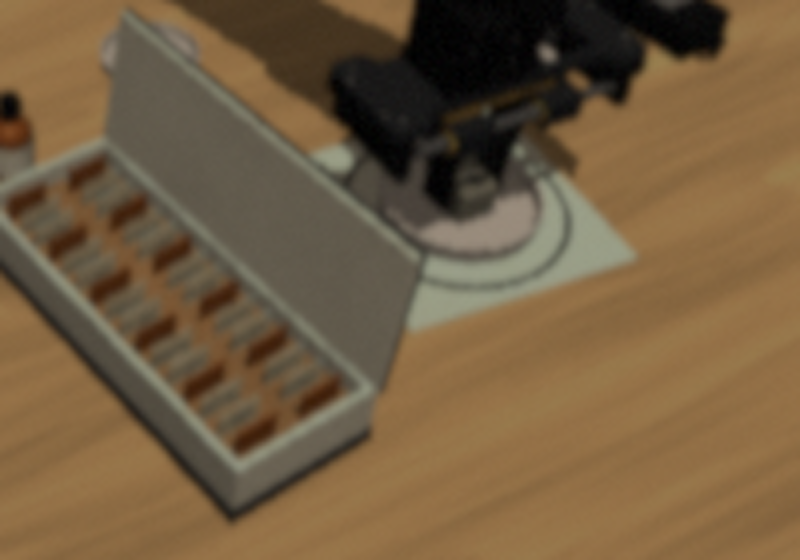

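The dish sits centred within the ring in both views. I release (kept to 58 % so the fingers stay clear of the rim) and rise.

arm_command --series '[[[45,0,0,0,0],[58,0,0,0,0],[58,0,0,0,0],[58,0,0,0,0],[58,0,0,-0.5,0],[58,0,0,-1.5,0],[58,0,0,-3,0],[58,0,0,-5,0],[60,0,0,-7.5,0],[60,0,0,-10,0],[60,0,0,-12.5,0],[60,0,0,-15,0],[60,0,0,-17.5,0],[60,0,0,-20,0],[60,0,0,-22,0],[60,0,0,-23.2,0],[60,0,0,-23.6,0],[60,0,0,-23.6,0]]]'

```text
time_s: 6.95
tool_pos: [0.5984, 0.2233, 0.2504]
tcp_rot: [0.02, 1.0, 0.0, 0.001]
force: [-0.3, -0.0, 0.4]
gripper_width: 0.6
```

```bash
python3 -c "
from w import *
o,s=look('w5'); crop(s,190,110,370,245,'c7.png'); shift(o,[.45,-.12,.25],None)"
```

```text
6.95 [0.5984 0.2233 0.2504] [0.0205 0.9998 0.0004 0.0007] [-0.339  -0.0048  0.3705] 0.6003169074760006
c7.png 4.444444444444445
shift cm [ 13.42 -34.91  -0.  ] jaw yaw now 87.65 twist None
```

View pics/w5.png

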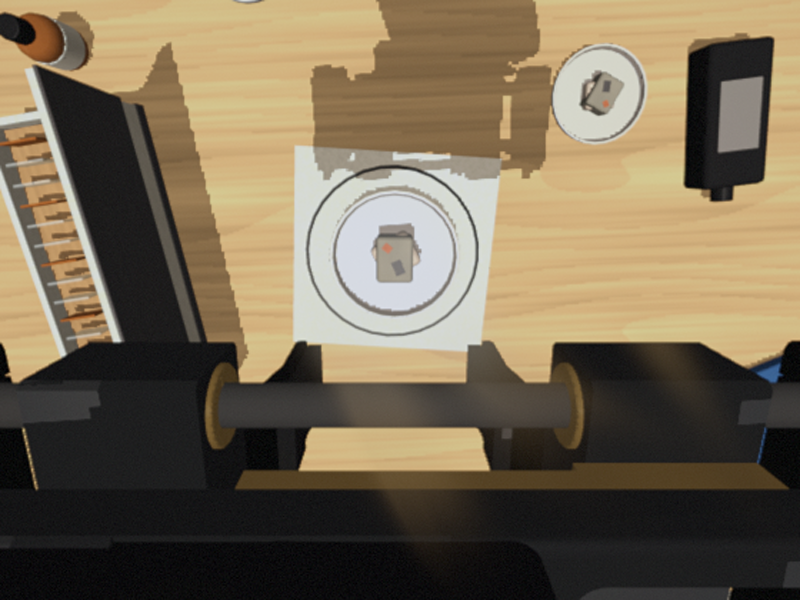

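View pics/c7.png

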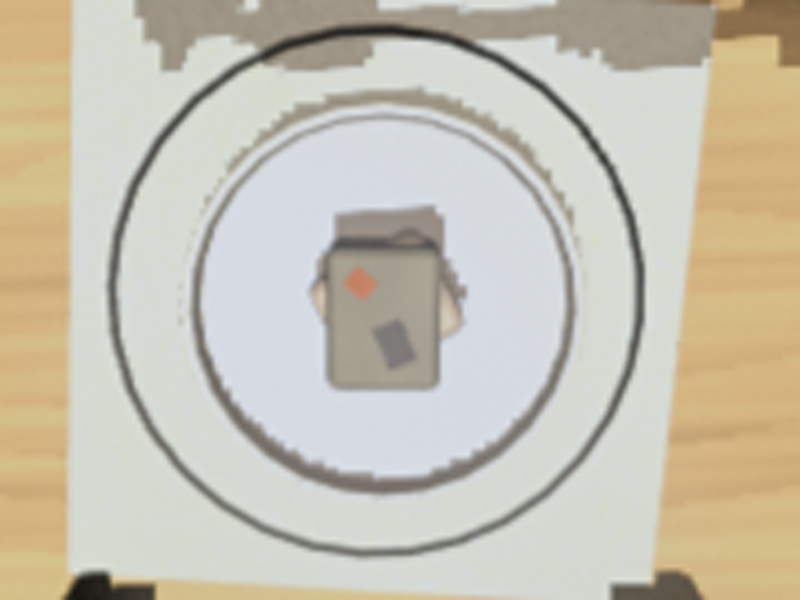

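```bash
python3 - <<'E'
from h import *
np.set_printoptions(precision=4,suppress=True)
o,s=pickle.load(open('w5.pkl','rb'))
c=lambda *p:np.array(p)/4.4444+[190,110]
P=plane(s,c([328,244],[440,248],[440,389],[328,388]),.03)[:,:2];print("rock",P.mean(0))
print("ring",cv2.fitEllipse(plane(s,c([109,285],[643,285],[385,28],[378,553],[190,95],[575,90],[190,480],[560,475]),0)[:,:2].astype(np.float32)))
print("dish",cv2.fitEllipse(plane(s,c([193,300],[576,300],[385,100],[385,493],[255,160],[520,162],[250,430],[520,430]),.014)[:,:2].astype(np.float32)))
shift(o,[.56,-.242,.25],None)
E
```

```text
rock [0.5975 0.2251]
ring ((0.5971716642379761, 0.22326306998729706), (0.14633285999298096, 0.15122976899147034), 38.16387176513672)
dish ((0.5963520407676697, 0.22551113367080688), (0.10152950137853622, 0.10524288564920425), 83.99211120605469)
shift cm [  1.93 -46.65   0.  ] jaw yaw now 87.65 twist None
```

arm_command --series '[[[70,0,-0.8,0,0],[75,0.2,-2.6,0,0],[80,0.4,-5.4,0,0],[85,0.6,-8.6,0,0],[85,0.8,-12,0,0],[85,1,-15.4,0,0],[85,1.2,-18.8,0,0],[85,1.3,-22.2,0,0],[85,1.4,-25.6,0,0],[85,1.5,-29,0,0],[85,1.6,-32.4,0,0],[85,1.7,-35.8,0,0],[85,1.8,-39,0,0],[85,1.9,-42,0,0],[85,1.9,-44.4,0,0],[85,1.9,-46,0,0],[85,1.9,-46.6,0,0],[85,1.9,-46.6,0,0],[85,1.9,-46.6,0,0]]]'

```text
time_s: 8.58
tool_pos: [0.5595, -0.2413, 0.249]
tcp_rot: [0.021, 1.0, 0.0, -0.0]
force: [0.3, 0.1, -0.4]
gripper_width: 0.85
```

```bash
python3 -c "
from w import *
o,s=look('w6'); crop(s,190,110,390,270,'c8.png')"
```

```text
8.5833 [ 0.5595 -0.2413  0.249 ] [ 0.0207  0.9998  0.0004 -0.0004] [ 0.2644  0.1181 -0.386 ] 0.8496431693288293
c8.png 3.75
```

View pics/w6.png

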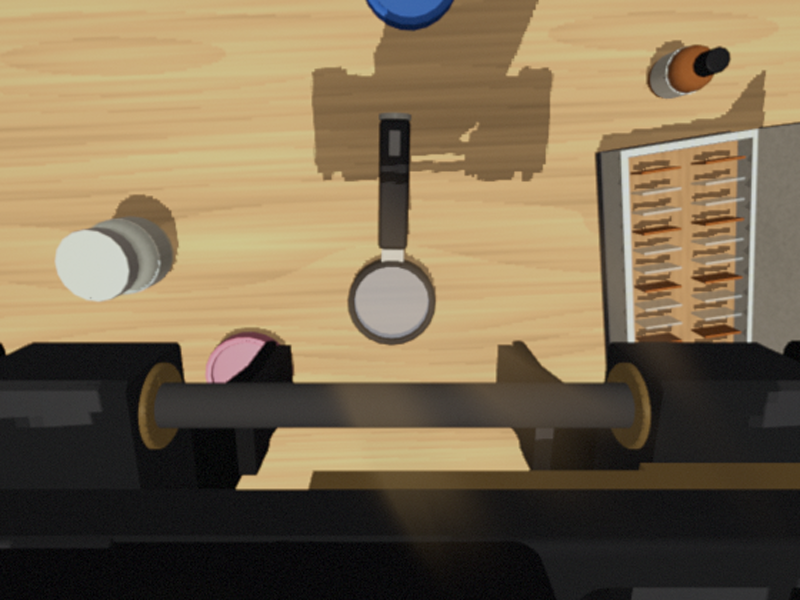

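View pics/c8.png

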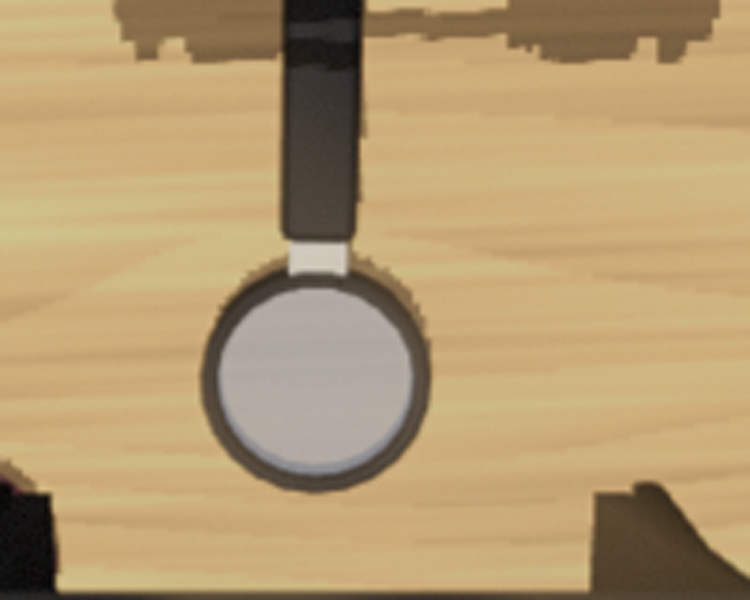

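The magnifier lens is at (392,300), its handle runs up to (395,113), and the box and jar are clear. I compute the grasp.

```bash
python3 - <<'E'
from h import *
np.set_printoptions(precision=4,suppress=True)
o,s=pickle.load(open('w6.pkl','rb'))
c=lambda *p:np.array(p)/3.75+[190,110]
print("lens",cv2.fitEllipse(plane(s,c([201,378],[431,378],[317,493],[235,457],[398,457],[225,310],[406,310],[265,278]),.016)[:,:2].astype(np.float32)))
H=plane(s,c([282,236],[355,238],[287,0],[362,0]),.028)[:,:2];print(H,(H[0]+H[1])/2,(H[2]+H[3])/2)
T=plane(s,np.array([[380,118],[411,118],[379,246],[408,246]])*.7,.028)[:,:2];print(T,(T[0]+T[1])/2,(T[2]+T[3])/2)
v=(H[0]+H[1]-T[0]-T[1])/2;print(np.hypot(*v),np.degrees(np.arctan2(v[1],v[0])))
E
```

```text
lens ((0.5973752737045288, -0.24362671375274658), (0.0739758089184761, 0.07564206421375275), 93.85192108154297)
[[ 0.5478 -0.2518]
 [ 0.5493 -0.2296]
 [ 0.479  -0.2469]
 [ 0.4799 -0.2251]] [ 0.5485 -0.2407] [ 0.4794 -0.236 ]
[[ 0.4509 -0.2461]
 [ 0.4519 -0.2229]
 [ 0.5469 -0.2516]
 [ 0.5479 -0.2285]] [ 0.4514 -0.2345] [ 0.5474 -0.2401]
0.09734358578148929 -3.6570531350016857
```

```bash
python3 - <<'E'
from h import *
from bench import robot
shift(robot.get_obs(),[.5365,-.2399,.005],86.4)
o,s=pickle.load(open('w6.pkl','rb'))
print(plane(s,np.array([[94,265]])*.7,.07))
E
```

```text
shift cm [ 2.34 -0.06 24.41] jaw yaw now 87.71 twist 1.31
[[ 0.54573577 -0.45507315  0.07      ]]
```

arm_command --series '[[[70,0.2,0,0.6,0.5],[65,0.7,0,2,1],[60,1.2,0,4.2,1.3],[60,1.8,0,6.6,1.3],[60,2.2,0,9,1.3],[60,2.3,0,11.4,1.3],[60,2.3,0,13.8,1.3],[60,2.3,-0.1,16,1.3],[60,2.3,-0.1,18,1.3],[60,2.3,-0.1,19.4,1.3],[60,2.3,-0.1,20,1.3],[60,2.3,-0.1,20,1.3]]]'

```text
time_s: 9.63
tool_pos: [0.5362, -0.2403, 0.048]
tcp_rot: [0.031, 1.0, 0.0, -0.001]
force: [0.1, 0.2, 0.1]
gripper_width: 0.597
```

```bash
python3 -c "
from w import *
o,s=look('w7'); shift(o,[.5365,-.2399,.005],86.4)"
```

```text
9.6333 [ 0.5362 -0.2403  0.048 ] [ 0.0312  0.9995  0.0004 -0.0013] [0.0997 0.2322 0.1463] 0.5967844727063546
shift cm [-0.03  0.03  4.3 ] jaw yaw now 86.42 twist 0.02
```

View pics/w7.png

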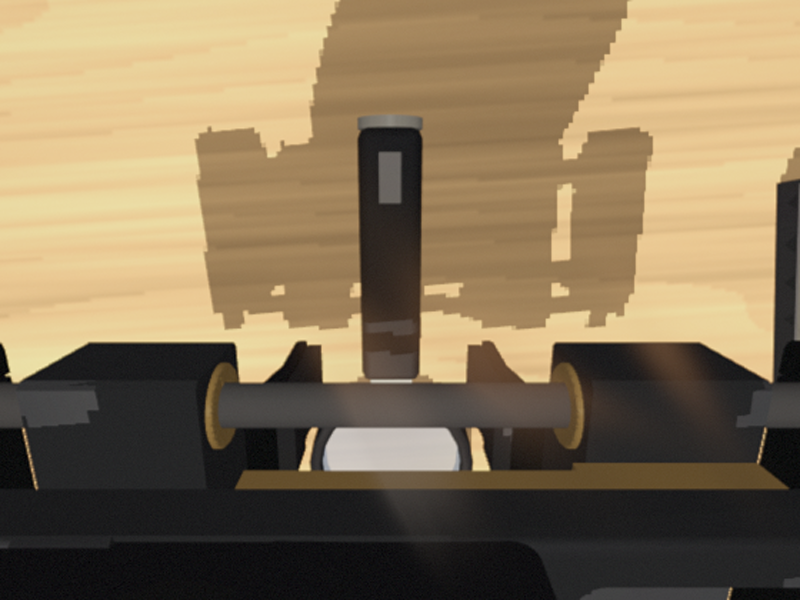

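```bash
python3 - <<'E'
from h import *
o,s=pickle.load(open('w7.pkl','rb'))
print(plane(s,np.array([[362,380],[418,380],[358,126],[421,126]])*.7,.028))
E
```

```text
[[ 0.54790767 -0.25305293  0.028     ]
 [ 0.54935503 -0.23030811  0.028     ]
 [ 0.45040656 -0.24665241  0.028     ]
 [ 0.45182588 -0.22428647  0.028     ]]
```

arm_command --series '[[[60,0,0,0.6,0],[60,0,0,1.6,0],[60,0,0,2.8,0],[60,0,0,3.7,0],[60,0,0,4.2,0],[60,0,0,4.3,0],[60,0,0,4.3,0],[45,0,0,4.3,0],[35,0,0,4.3,0],[25,0,0,4.3,0],[15,0,0,4.3,0],[10,0,0,4.3,0],[10,0,0,4.3,0],[10,0,0,4.3,0],[10,0,0,4.3,0]]]'

```text
time_s: 10.93
tool_pos: [0.5372, -0.2416, 0.0067]
tcp_rot: [0.032, 0.999, 0.0, 0.0]
force: [-0.6, 0.8, 2.9]
gripper_width: 0.274
```

```bash
python3 -c "
from w import *
o,s=look('w8')"
```

```text
10.9333 [ 0.5372 -0.2416  0.0067] [0.0318 0.9995 0.0001 0.0001] [-0.5634  0.8385  2.8572] 0.27432643066690837
```

View pics/w8.png

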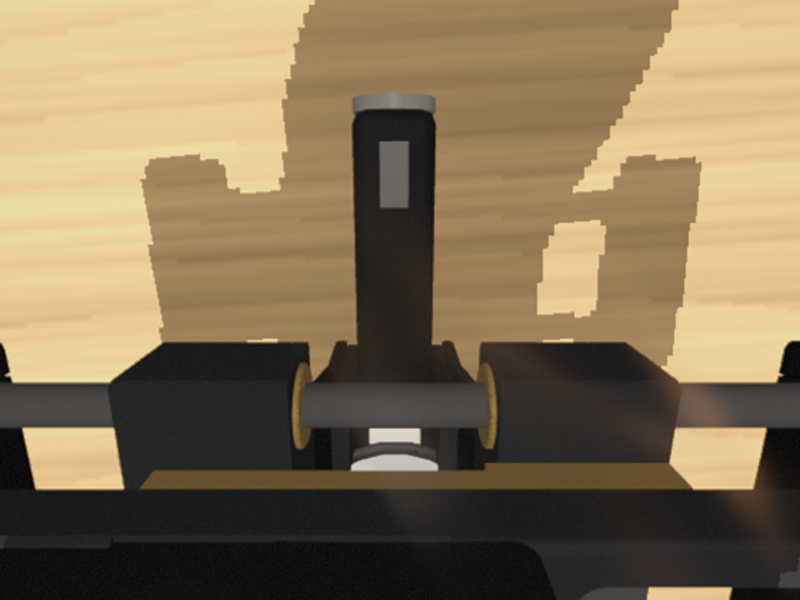

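Gripped at 24 mm wide. I lift.

arm_command --series '[[[10,0,0,-0.2,0],[10,0,0,-0.7,0],[10,0,0,-1.6,0],[10,0,0,-3,0],[10,0,0,-4.6,0],[10,0,0,-6.4,0],[10,0,0,-8.2,0],[10,0,0,-10,0],[10,0,0,-11.8,0],[10,0,0,-13.6,0],[10,0,0,-15.4,0],[10,0,0,-17.2,0],[10,0,0,-18.9,0],[10,0,0,-20.3,0],[10,0,0,-21.3,0],[10,0,0,-21.8,0],[10,0,0,-22,0],[10,0,0,-22,0]]]'

```text
time_s: 12.48
tool_pos: [0.537, -0.2416, 0.2265]
tcp_rot: [0.032, 0.999, 0.0, -0.0]
force: [0.0, -0.3, -1.8]
gripper_width: 0.273
```

```bash
python3 -c "
from w import *
o,s=look('w9'); o,s=look('s9','side');crop(s,180,90,350,217,'c9.png'); shift(o,[.537,.225,.225],86.4)"
```

```text
12.4833 [ 0.537  -0.2416  0.2265] [ 0.0318  0.9995  0.0001 -0.    ] [ 0.0269 -0.3116 -1.7741] 0.2728331076184715
12.5333 [ 0.5368 -0.2415  0.226 ] [ 0.0318  0.9995  0.0002 -0.0004] [ 0.3616  0.2433 -1.1888] 0.2715926582118972
c9.png 4.705882352941177
shift cm [ 2.94 46.56  0.11] jaw yaw now 86.36 twist -0.04
```

View pics/w9.png

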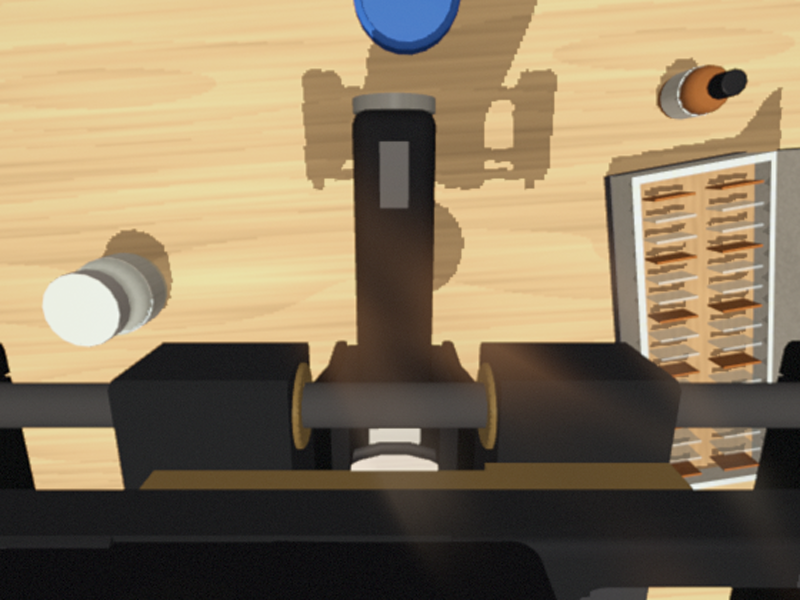

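View pics/s9.png

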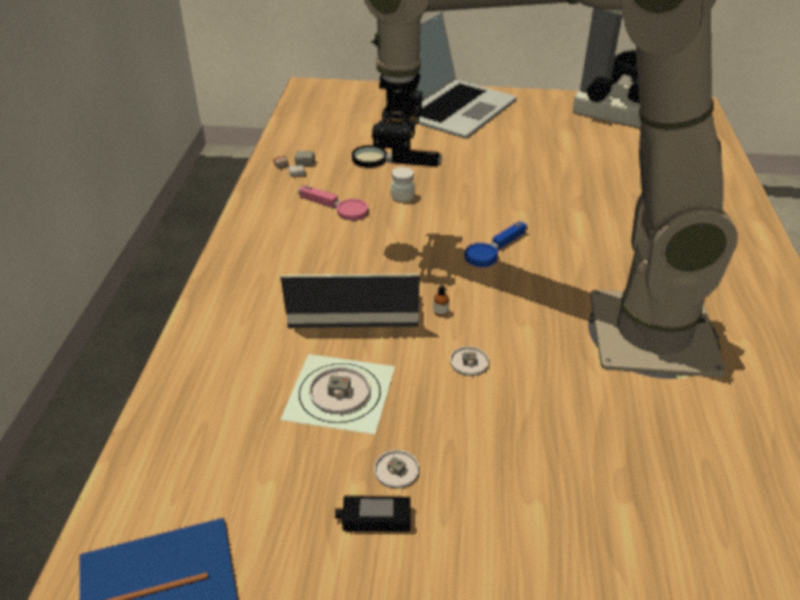

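```bash
python3 - <<'E'
from h import *
from bench import robot
shift(robot.get_obs(),[.5368,.2276,.226],86.4)
E
```

```text
shift cm [ 2.970e+00  4.681e+01 -1.000e-02] jaw yaw now 86.36 twist -0.04
```

arm_command --series '[[[10,0,0.4,0,0],[10,0.1,1.5,0,0],[10,0.2,3.4,0,0],[10,0.4,5.9,0,0],[10,0.6,8.8,0,0],[10,0.8,11.8,0,0],[10,1,14.8,0,0],[10,1.2,17.8,0,0],[10,1.4,20.8,0,0],[10,1.6,23.8,0,0],[10,1.8,26.8,0,0],[10,2,29.8,0,0],[10,2.2,32.8,0,0],[10,2.4,35.8,0,0],[10,2.6,38.8,0,0],[10,2.8,41.6,0,0],[10,2.9,44,0,0],[10,3,45.7,0,0],[10,3,46.6,0,0],[10,3,46.8,0,0]]]'

```text
time_s: 14.25
tool_pos: [0.5359, 0.2297, 0.226]
tcp_rot: [0.03, 1.0, 0.0, -0.0]
force: [0.4, 0.6, -1.1]
gripper_width: 0.274
```

```bash
python3 -c "
from w import *
o,s=look('w10'); o,s=look('s10','side'); shift(o,[.5368,.2276,.057],86.4)"
```

```text
14.25 [0.5359 0.2297 0.226 ] [ 0.0302  0.9995  0.     -0.0004] [ 0.3831  0.5566 -1.1342] 0.27385030795433934
14.3 [0.5363 0.2284 0.2262] [ 0.0309  0.9995 -0.0001 -0.0003] [ 0.1273  0.3853 -1.6538] 0.27141422400533066
shift cm [-0.06 -0.07 16.92] jaw yaw now 86.45 twist 0.05
```

View pics/s10.png

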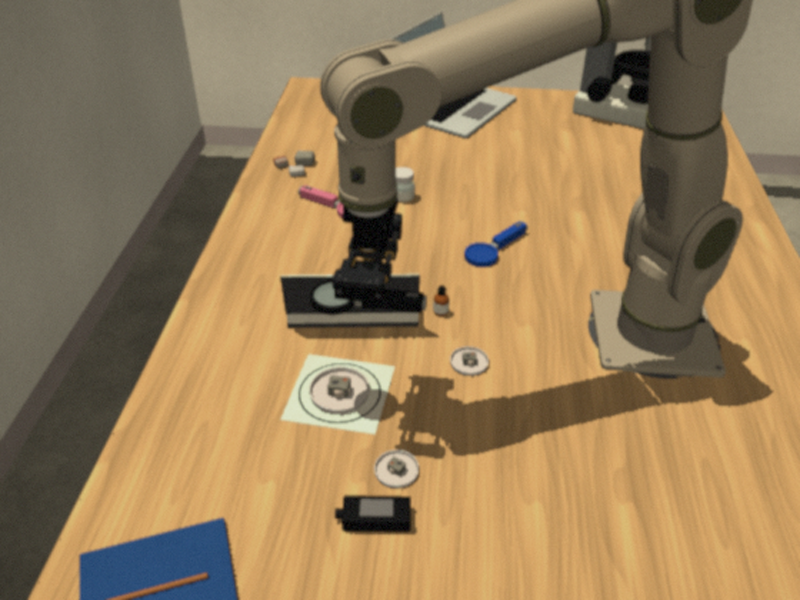

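The magnifier is level across the lid and lined up over the dish row. I lower part way.

arm_command --series '[[[10,0,0,0.4,0],[10,0,0,1.3,0],[10,0,0,2.7,0],[10,0,0,4.4,0],[10,0,0,6.2,0],[10,0,0,8,0],[10,0,0,9.8,0],[10,0,0,11.4,0],[10,0,0,12.6,0],[10,0,0,13.3,0],[10,0,0,13.5,0],[10,0,0,13.5,0],[10,0,0,13.5,0]]]'

```text
time_s: 15.43
tool_pos: [0.5373, 0.2274, 0.0923]
tcp_rot: [0.032, 0.999, 0.0, 0.0]
force: [-0.1, 0.3, -1.4]
gripper_width: 0.274
```

```bash
python3 -c "
from w import *
o,s=look('w11'); o,s=look('s11','side');crop(s,180,200,350,327,'c11.png'); o,s=look('e11','scene');crop(s,270,140,440,267,'c12.png'); shift(o,[.5368,.2276,.057],86.4)"
```

```text
15.4333 [0.5373 0.2274 0.0923] [0.0319 0.9995 0.0003 0.0005] [-0.1242  0.3176 -1.3706] 0.2735853920781989
15.4833 [0.5375 0.2275 0.0925] [0.0318 0.9995 0.0004 0.0007] [ 0.5811 -0.2015 -1.927 ] 0.27206045675933566
c11.png 4.705882352941177
15.5333 [0.5375 0.2276 0.0925] [0.0319 0.9995 0.0005 0.0007] [ 0.017   0.6126 -1.193 ] 0.27618480524896044
c12.png 4.705882352941177
shift cm [ 0.07 -0.    3.55] jaw yaw now 86.35 twist -0.05
```

View pics/c11.png

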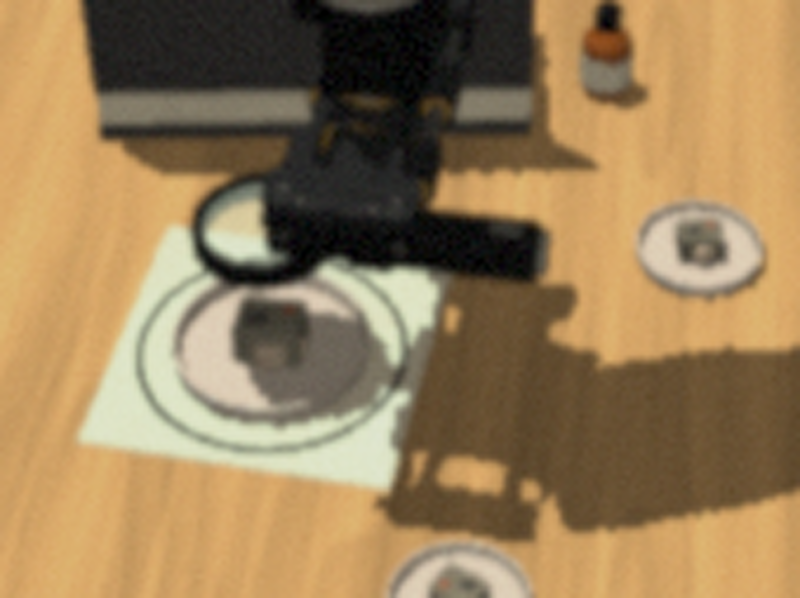

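View pics/c12.png

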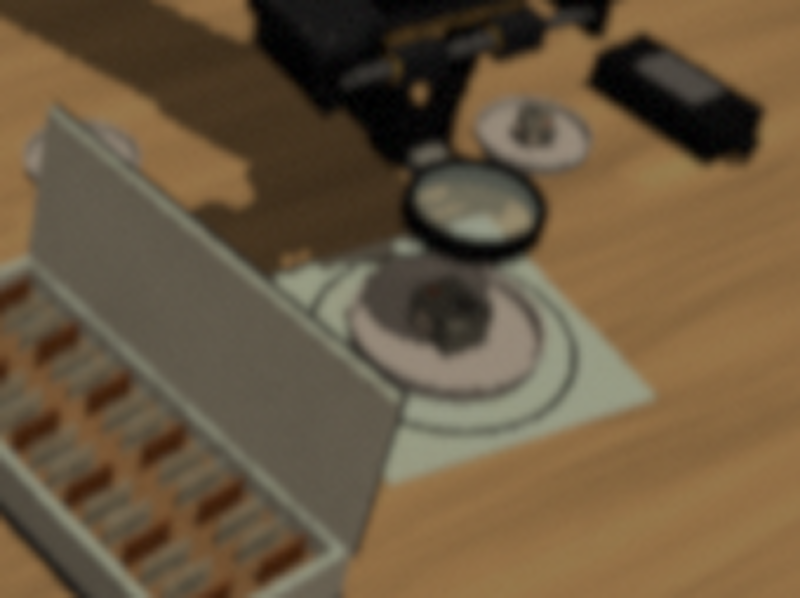

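View pics/w11.png

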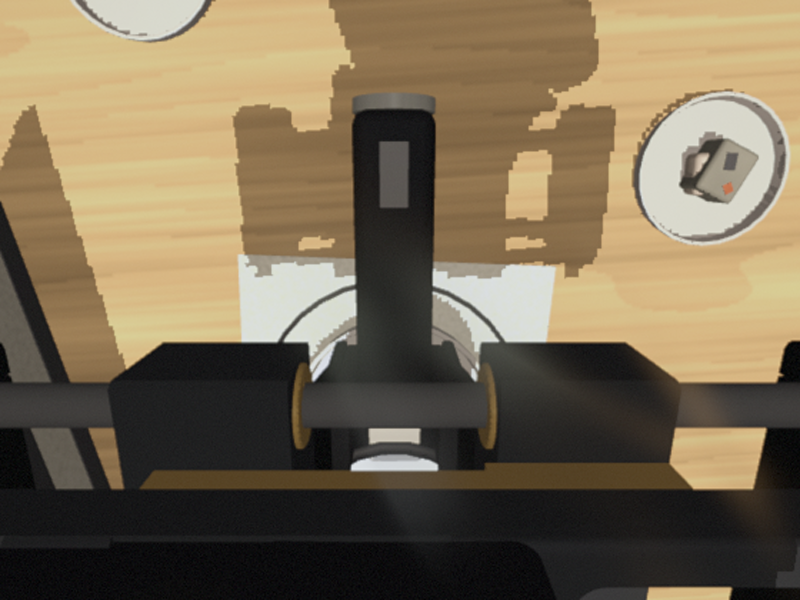

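Both views put the lens just above the rock, still level. I lower the last 3.5 cm.

arm_command --series '[[[10,0,0,0.2,0],[10,0,0,0.6,0],[10,0,0,1.2,0],[10,0,0,1.8,0],[10,0,0,2.4,0],[10,0,0,2.9,0],[10,0,0,3.3,0],[10,0,0,3.5,0],[10,0,0,3.5,0],[10,0,0,3.5,0],[10,0,0,3.5,0]]]'

```text
time_s: 16.5
tool_pos: [0.5371, 0.2274, 0.0569]
tcp_rot: [0.032, 0.999, 0.0, 0.0]
force: [0.3, -0.4, -1.4]
gripper_width: 0.275
```

```bash
python3 -c "
from w import *
o,s=look('s12','side');crop(s,200,220,320,310,'c13.png'); o,s=look('e12','scene');crop(s,310,160,430,250,'c14.png')"
```

```text
16.5 [0.5371 0.2274 0.0569] [0.0318 0.9995 0.0002 0.0002] [ 0.2514 -0.4369 -1.3879] 0.27521578164406796
c13.png 6.666666666666667
16.55 [0.5371 0.2274 0.0569] [0.0318 0.9995 0.0002 0.0003] [-1.1012 -0.2679 -1.6585] 0.27720193479214744
c14.png 6.666666666666667
```

View pics/c13.png

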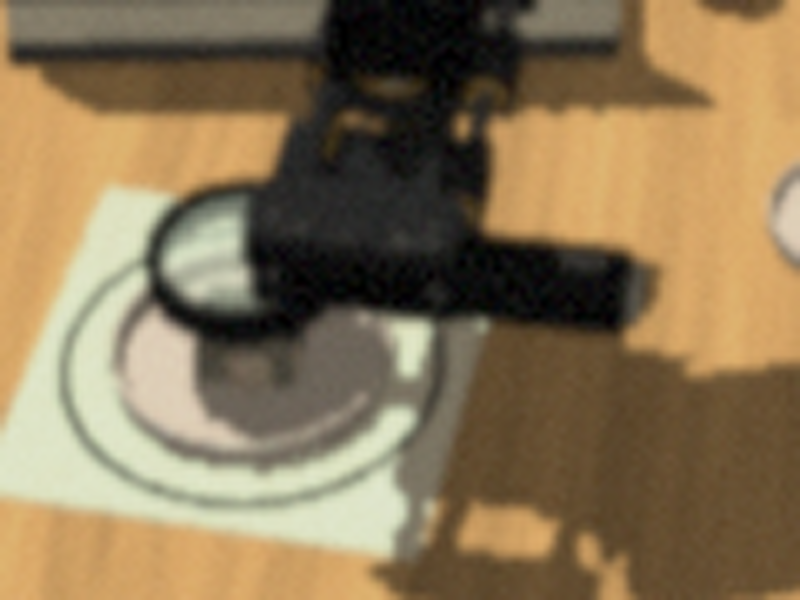

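View pics/c14.png

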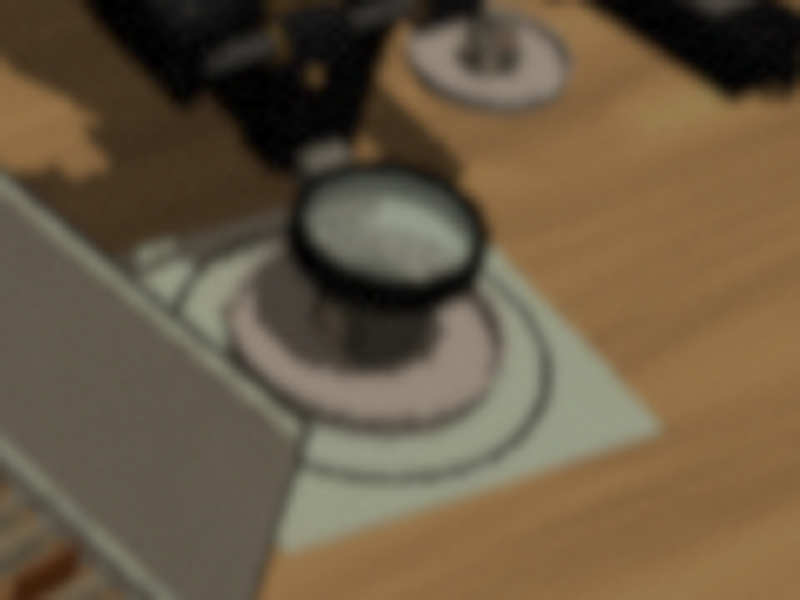

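```bash
python3 - <<'E'
from h import *
np.set_printoptions(precision=4,suppress=True)
o,E=pickle.load(open('e12.pkl','rb'));o,S=pickle.load(open('s12.pkl','rb'))
ce=lambda *p:np.array(p)/6.6667+[310,160]
cs=lambda *p:np.array(p)/6.6667+[200,220]
f=lambda s,p,z:cv2.fitEllipse(plane(s,p,z)[:,:2].astype(np.float32))
print("lens E",f(E,ce([290,215],[488,235],[385,163],[325,176],[455,186],[310,262],[470,275]),.0665))
print("dish E",f(E,ce([229,315],[503,340],[400,424],[300,392],[470,398],[245,360]),.012))
# side: left half visible; lens bottom/left/top outline with z .0665 (top edge) for upper/left part
def circ(P):
    x=P[:,0];y=P[:,1];a=np.linalg.lstsq(np.c_[2*x,2*y],x*x+y*y+0,rcond=None);return
from scipy.optimize import least_squares
P=plane(S,cs([148,250],[157,222],[180,198],[215,183]),.0665)[:,:2]
r=least_squares(lambda c:np.hypot(*(P-c).T)-.038,[.6,.22]).x;print("lens S top",r)
P=plane(S,cs([152,280],[175,310],[205,330],[245,338]),.0505)[:,:2]
r=least_squares(lambda c:np.hypot(*(P-c).T)-.038,[.6,.22]).x;print("lens S bot",r)
print("dish S",f(S,cs([113,365],[150,425],[250,462],[340,440],[395,365],[385,400]),.010))
print("rock->front face bottom etc skip")
P=plane(E,ce([290,215],[310,262]),.0665)
E
```

```text
lens E ((0.6037083268165588, 0.21960632503032684), (0.0730673149228096, 0.07923585176467896), 27.070764541625977)
dish E ((0.5962707996368408, 0.2245035469532013), (0.10754107683897018, 0.11605297029018402), 71.18275451660156)
lens S top [0.594  0.2243]
lens S bot [0.5939 0.2183]
dish S ((0.5944828391075134, 0.22441184520721436), (0.10735169053077698, 0.11795538663864136), 37.29258728027344)
rock->front face bottom etc skip
```

```bash
python3 -c "
from w import *
o=robot.get_obs(); print(o['time_s'],o['tool_pos'],o['gripper_width'],abs(o['qd']).max())
print(robot.finish_job())
o=robot.get_obs(); print(o['time_s'],o['tool_pos'],o['gripper_width'])"
```

```text
16.6 [0.5371 0.2274 0.0569] 0.27033984798656574 0.0022961036534441402
the job is handed in; nothing more can be done
None
the job is handed in; nothing more can be done
```

I handed the job in at 16.6 s of the 72 s allowed, with the arm still and the magnifier held about 2 cm above the rock.

- **Dish:** I gripped the large dish by its rock and slid it along the table with light downward contact, so it was never lifted. After release, the wrist view put it at about (0.597, 0.225) and the ring's centre at (0.597, 0.223), so it sits well inside the ring.
- **Magnifier:** I took the black one by the start of its handle, at its balance point, and it did not shift in the grip. I carried it over the box with its underside at about 0.22 m, well above the 0.142 m lid.
- **Final pose:** From the arm's readings, the lens centre is at about (0.597, 0.224). Its underside is at 0.050 m, which is 20 mm above the rock.
- **Disagreement in the last checks:** The outlines in the blurry scene and side cameras disagreed with that position by up to about 7 mm. The scene camera showed an error of the same size earlier, when I first measured the dish. I relied on the wrist camera and the grip positions instead.
- **Other objects:** The box, bottle, adapter and jar looked unmoved in the later views. I judged that by eye and did not measure it.

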